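Set up the vegetable dicer: catch pan home, blade frame on its studs

ROBOT

A 6-joint arm with a two-finger parallel gripper is mounted at the origin on a cart in front of the work surface, level with it; the furniture and walls round the work are solid. World frame = base frame: x ahead of the robot, y to its left, z up, the work surface at z = 0. Lengths are in m, angles in rad, forces in N, time in s.
With the tool pointing down it reaches from about 0.2 to 0.875 m from the base axis. Payload 3.4 kg.
Tool frame: the origin (TCP) lies between the finger pads; the fingertips stand finger_overhang ahead of it and the grasp point (between the pads) lies 2 mm behind it (finger_overhang is the distance from the TCP to the fingertips, in m); z points along the fingers, y is the line along which they close (so a half turn about z gives the same grasp; the last joint's range is limited). The gripper opens to 94 mm and grips with 3 to 60 N. Pads are 16 mm wide; open, the fingers measure 119 mm over their backs; the gripper's body (75 mm by 177 mm) begins 78 mm behind the grasp point.
Start: joints at [1.177, 0.276, 1.505, -0, 1.361, -0.121], TCP at [0.155, 0.554, 0.222] pointing down, gripper open.
Joint ranges: [-2.89, 2.89], [-0.75, 2.08], [0.22, 2.7], [-1.18, 4.32], [0.11, 2.71], [-2.7, 2.7]. Speed limits (rad/s): [2.57, 2.57, 3.14, 3.14, 3.14, 3.14].

INTERFACE

Orientations are given as a rotation vector (axis times angle).
In Python, from workcell import get_state, snapshot, hand_in, find_in, cut_out, finger_overhang gives the robot as it stands. The module is installed in compiled form; this text tells all that it offers.
- The arm moves only by the tool servo_tool, never from a script. Its argument "series" is a list of rows, each an object with "slide": the shift along the tool's x, y, z in units of 30 mm (1.0 is 30 mm), a list of three; "turn": the turn about the tool's z in units of 5 degrees (1.0 is 5 degrees); "jaw": the finger opening in mm, from 0 to 94. In form: [{"slide": [tx, ty, tz], "turn": turn, "jaw": jaw}, ...]. A call has exactly 10 rows; each row shifts and turns the commanded pose from where the row before left it, along the tool's axes as they then stand; what a row does not reach is not made up. A row lasts 1/12 s, in which the tool goes at most 41.7 mm and 7.16 degrees, less where a joint would pass 70% of its speed; a pose out of reach is approached as far as the arm can. A call is refused whole if a number of a shift passes 1 or a number of a turn 1, either way. A call with a gripper value outside its range is refused whole. The fingers move at their own pace and stop on an object; the grip force is fixed at half the most. Time passes only in rows, so rows that do not move let the fingers close, or fill a call up. It gives the time, the measured TCP pose, the force, the opening and the grip force at its end, in the units of the state.
- get_state(): the state, without advancing time (a new reading comes with each control period).
- snapshot(name): name is "scene" or "top" or "wrist"; returns a dict with "pixels" (420x560x3 uint8, blue, green, red), "fx", "fy", "cx", "cy" (pixels), "R" (3x3) and "t" (3): a world point X has camera coordinates R X + t; the wrist camera has in their place "hand_eye" (4x4, takes a point from camera to tool coordinates, whose origin is the TCP and whose axes are the flange's). Camera axes: x right, y down, z forward; pixel columns grow to the right and rows downward; lengths in m; the calibration is good to about 2 mm. The wrist camera is an equidistant fisheye: a pixel r from the principal point sees the ray r / f radians off the axis. A picture is of the moment at which its call begins: read the wrist's pose just before it. There is no depth.
- hand_in(): hands the job in; it is judged then, once.
Trained networks look in the newest picture that a camera, given by its name, has taken for a name from the list of things; names that differ only in an ending like _2 or _b are one class to them, and where a whole thing is asked for, a point or a joint stands for the part that bears it (a point fixed in the world has none). Each returns a list of dicts, best first, with "confidence" (0 to 1); they miss things now and then, are a little off and sometimes report something else, mostly with a low value. They report only what shows in the picture. A call takes as long as a camera call.
- find_in(query, camera): "rect" ([left, top, right, bottom] in pixels, round what is visible of it).
- cut_out(query, camera): "pixels" (420x560 bool, what is visible of it) and "rect" ([left, top, right, bottom] in pixels, round what is visible of it).
The state is a dict: "time_s": time; "joints": joint angles; "qvel": joint speeds; "joint_efforts": joint torques, N m; "tool_pos": TCP position; "tcp_rot": TCP orientation; "contact_force": force on the tool from outside, world axes, zero at the start; "torque": the same for the moment, N m; "gripper_width": opening from 0.0 (shut) to 1.0 (fully open); "grip_force": force on a finger pad.
Only numpy, scipy, OpenCV 4.12 (cv2) and the standard library are available. Lean on these libraries where they do the work, as an engineer would, in place of code of your own. Each camera call takes 0.05 s, during which the arm holds its last target. There are 200 camera calls.

TASK

Get the vegetable dicer ready for use. Push the steel catch pan along the worktop, without lifting it, through the flared mouth into the bay under the dicer's deck until it is fully home against the back plate, and lower the blade frame over the two studs on the deck so that it lies flush. Leave the other things on the worktop where they are.

Things in the scene. Friction and masses are not known exactly. Their poses are not given: they have to be found in the camera images.
- dicer_stand: the dicer stand, fixed: aluminium deck on four legs, 170 mm (its x) by 100 mm (its y), 92 to 100 mm above the worktop, with a 95 x 49 mm opening. Origin on the worktop under the deck's centre, z up. Under the deck runs the pan bay, along the stand's y; its mouth is on the -y side, the pan slides in towards +y. Stand yaw within 0.14 rad of 0 (0: axes as the world's)
- deck_centre (a point): centre of the deck's top face, 100 mm above the worktop, midway between two steel studs at the stand's x = +-68 mm; the studs are 9 mm thick with tapered tips and rise 25 mm above the deck. The centre of the blade frame's underside belongs here
- bay_mouth (a point): point on the worktop in the middle of the mouth, 90 mm from the stand's origin along its -y. The bay's two steel guide rails are 45 to 70 mm above the worktop; here they are 145 mm apart, they narrow to 118 mm at y = -52 mm and stay 118 mm apart to y = +52 mm
- pan_home (a point): point on the worktop where the pan's origin lies when it is fully home, 40 mm from the stand's origin along its -y: the rim of its inner end then touches the back plate (upright steel sheet, face at the stand's y = +48 mm, 24 to 92 mm above the worktop) and its outer end sticks out 78 mm in front of the deck's edge
- catch_pan: the catch pan: empty open steel pan on the worktop before the mouth, 108 (its x) x 176 (its y) mm over the rim, 65 mm tall, 0.3 to 0.55 kg; corners rounded (20 mm), rim sticks out 4 mm, inside 94 x 162 mm, floor 3 mm thick. Origin at the centre of its underside. Either end may lead; its y starts within 0.35 rad of the stand's y. Too wide to grip across; a few N slide it
- blade_frame: the blade frame: cast aluminium plate 160 (its x) x 64 (its y) x 14 mm with a grid of thin blades in its middle and a 12 mm hole through each end at x = +-68 mm, y = 0, for the studs (1.5 mm play all round); 0.4 kg, lies flat on the worktop to the right. Origin at the centre of its underside. Can be gripped across its 64 mm width at the middle; fits either end round
- salt_shaker: bystander: upright steel shaker with a domed punched lid, 68 mm across, 103 mm tall; origin at the centre of its underside
- squeeze_chilli: bystander: upright squeeze bottle, 55 mm across, 200 mm tall, one of three near the left front; origin at the centre of its underside
- squeeze_mustard: bystander: another of the three squeeze bottles, 55 mm across, 200 mm tall; origin at the centre of its underside
- squeeze_mayo: bystander: another of the three squeeze bottles, 60 mm across, 200 mm tall; origin at the centre of its underside
- bench_timer: bystander: flat kitchen timer lying face up, 79 x 81 x 19 mm; origin at the centre of its underside
- spice_jar: bystander: square spice jar with a screw lid, 69 x 70 mm, 173 mm tall; origin at the centre of its underside
- red_bowl: bystander: small empty round bowl, 115 mm across, 59 mm tall; origin at the centre of its underside
- press_block: bystander: the dicer's loose hand pusher, a white plastic block 88 x 42 x 22 mm with a round knob on top, 80 mm tall in all; origin at the centre of its underside

How it is judged:
By the outcome, as a careful person would: the job done as asked, in the order asked, and still so for the second after the job is handed in, with the robot touching nothing.
It also fails if it takes over 72 s, if anything falls off the work surface, if the arm or the gripper's body presses on something with over 40 N, if the wrist force passes 120 N, or if a joint passes its speed limit or range.

## Working session

There is one attempt and no reset: what is moved stays moved. The work goes in short steps, Python scripts to look and compute and a tool call to move; the robot and the scene stay as the last step left them, time stands still between calls to the robot, and variables do not carry over. Pictures are saved under pics/ and viewed, at most 10 in all, crops included, and the job is handed in when it is done.

Besides the shell and the picture viewer there is one more tool, called after "Emit:" as a command line: name --argument value ..., lists and objects as JSON in quotes. servo_tool: Moves the arm, as the interface text tells. Its arguments: {"type":"object","properties":{"series":{"type":"array"}},"required":["series"]}

```bash
mkdir -p pics; cat > h.py <<'E'
import numpy as np, cv2
from scipy.spatial.transform import Rotation as Ro
from workcell import *
def ray(s,uv):
    d=np.array([(uv[0]-s['cx'])/s['fx'],(uv[1]-s['cy'])/s['fy'],1.]); R=np.array(s['R']);t=np.array(s['t'])
    return -R.T@t, R.T@d
def at(s,uv,z):
    o,d=ray(s,uv); return o+d*(z-o[2])/d[2]
def proj(s,X):
    c=np.array(s['R'])@np.array(X)+np.array(s['t']); return np.array([c[0]/c[2]*s['fx']+s['cx'],c[1]/c[2]*s['fy']+s['cy']])
E
python3 - <<'E'
from h import *
print(finger_overhang)
st=get_state();print(st)
for n in('scene','top'):
    s=snapshot(n);cv2.imwrite(f'pics/{n}1.png',s['pixels']);o,_=ray(s,(0,0));print(n,o,s['fx'],s['cx'],s['cy'])
    print(np.round(s['R'],3).tolist())
    for q in('dicer_stand','catch_pan','blade_frame','salt_shaker','squeeze_chilli','squeeze_mustard','squeeze_mayo','bench_timer','spice_jar','red_bowl','press_block'):
        print(q,[(np.round(r['rect']).astype(int).tolist(),round(r['confidence'],2)) for r in find_in(q,n)[:2]])
E
```

```text
0.017
{'time_s': 0.0, 'joints': array([ 1.17698483e+00,  2.76563293e-01,  1.50611541e+00, -8.63177716e-07,
        1.36072550e+00, -1.21004473e-01]), 'qvel': array([-1.20774251e-03,  4.60466853e-05,  3.46051598e-04,  2.03028828e-03,
       -8.66134379e-04, -6.58914809e-04]), 'joint_efforts': array([-2.63789538e-03, -4.04581976e+01, -2.37226850e+01,  6.99394522e-02,
        3.44701612e-02, -2.10566818e-04]), 'tool_pos': array([0.15472176, 0.55322374, 0.22162988]), 'tcp_rot': array([-4.27133609e-01, -3.11195459e+00,  2.75176688e-03]), 'contact_force': array([1.02480737, 0.25316044, 0.39677209]), 'torque': array([-0.00029294,  0.04510132,  0.00224149]), 'grip_force': 0.0, 'gripper_width': 1.0036081426867436}
scene [-0.37054611 -0.78668009  0.96166811] 436.4163712645041 269.81100199639627 210.55102324222077
[[0.664, -0.748, 0.021], [-0.437, -0.41, -0.8], [0.607, 0.522, -0.599]]
dicer_stand [([201, 174, 264, 230], 0.57)]
catch_pan [([256, 212, 308, 248], 0.63)]
blade_frame [([320, 264, 351, 311], 0.59)]
salt_shaker [([162, 187, 182, 219], 0.82)]
squeeze_chilli [([369, 209, 398, 263], 0.66
[... 416 characters left out ...]
64494137724 218.49294965863032
[[-0.022, -1.0, 0.006], [-0.959, 0.02, -0.282], [0.281, -0.012, -0.96]]
dicer_stand [([203, 186, 255, 248], 0.67)]
catch_pan [([103, 214, 137, 241], 0.72), ([266, 187, 323, 244], 0.59)]
blade_frame []
salt_shaker [([165, 253, 192, 281], 0.88), ([241, 254, 265, 279], 0.21)]
squeeze_chilli [([106, 235, 136, 260], 0.95), ([202, 188, 255, 249], 0.64)]
squeeze_mustard [([127, 256, 158, 284], 0.86), ([107, 239, 133, 259], 0.39)]
squeeze_mayo []
bench_timer [([242, 250, 265, 276], 0.74)]
spice_jar [([372, 148, 400, 185], 0.71), ([203, 190, 253, 251], 0.28)]
red_bowl [([417, 176, 453, 217], 0.57)]
press_block [([148, 220, 172, 246], 0.91), ([204, 189, 253, 251], 0.34)]
```

```bash
python3 -c "
import cv2
a=cv2.imread('pics/scene1.png');b=cv2.imread('pics/top1.png')
cv2.imwrite('pics/v1.png',cv2.resize(b[130:310,90:460],None,fx=2.15,fy=2.15,interpolation=3))
cv2.imwrite('pics/v2.png',cv2.resize(a[130:330,130:440],None,fx=2.5,fy=2.5,interpolation=3))"
```

```text
(no output)
```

View pics/v1.png

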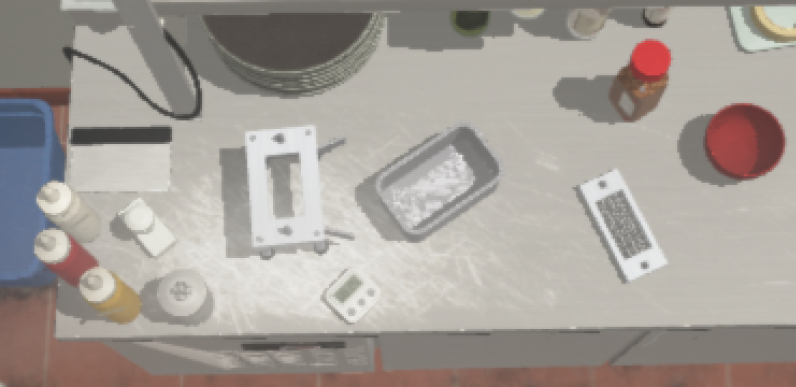

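View pics/v2.png

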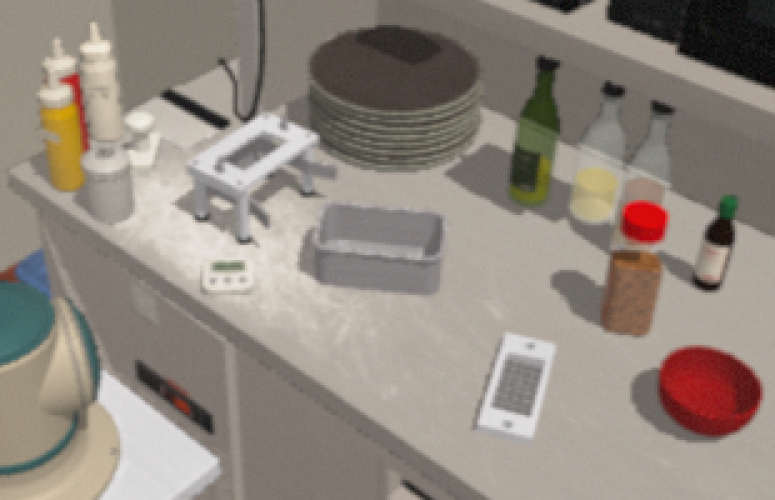

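The top view (v1, crop origin (90,130), ×2.15) shows the stand with deck corners near (246,133), (314,125), (326,240) and (254,247). The pan is centred near (437,182), the frame near (622,224), and the timer at (352,294) lies close to the pan's path. The scene view agrees, with the mouth opening towards the pan. Next come coarse poses.

```bash
python3 - <<'E'
from h import *
s=snapshot('top')
v=lambda u,w:(u/2.15+90,w/2.15+130)
dc=[at(s,v(*p),.1)[:2] for p in((246,133),(314,125),(326,240),(254,247))]
print('deck',np.round(dc,3).tolist(),np.mean(dc,0).round(3))
e=np.array(dc); print('x dir yaw',[np.arctan2(*(a-b)[::-1]).round(3) for a,b in((e[0],e[3]),(e[1],e[2]))],'len',[np.linalg.norm(a-b).round(3) for a,b in((e[0],e[3]),(e[1],e[2]),(e[0],e[1]))])
for q,z in(('catch_pan',.065),('blade_frame',.014),('bench_timer',.019)):
  for c in('top','scene'):
    s=snapshot(c); r=cut_out(q,c)
    if not r: print(q,c,'none');continue
    r=r[0]; k=np.argwhere(r['pixels'])[:,::-1]
    W=np.array([at(s,p,z)[:2] for p in k]).astype(np.float32)
    m=cv2.minAreaRect(W*1000);print(q,c,round(r['confidence'],2),np.round(m[0],1),np.round(m[1],1),round(m[2],1),r['rect'])
s=snapshot('top')
for n,P in(('pan',((376,187),(463,125),(499,170),(414,240))),('frame',((577,185),(617,168),(666,263),(629,281)))):
  w=np.array([at(s,v(*p),.065 if n=='pan' else .014)[:2] for p in P]);print(n,w.round(3).tolist(),w.mean(0).round(3))
st=get_state();w=snapshot('wrist');print(st['tool_pos'],w['fx'],w['cx'],w['cy'],np.round(w['hand_eye'],4).tolist());cv2.imwrite('pics/w1.png',w['pixels'])
E
```

```text
deck [[0.585, 0.199], [0.595, 0.102], [0.424, 0.085], [0.416, 0.185]] [0.505 0.143]
x dir yaw [np.float64(0.083), np.float64(0.099)] len [np.float64(0.169), np.float64(0.171), np.float64(0.098)]
catch_pan top 0.74 [519.6 -76.1] [116.3 178.8] 33.5 [261.4, 188.5, 323.0, 242.7]
catch_pan scene 0.62 [490.7 -95.5] [180.5 174.6] 34.8 [254.2, 210.0, 310.1, 250.6]
blade_frame top 0.59 [ 460.  -345.5] [164.3  70. ] 23.1 [358.4, 210.8, 398.8, 261.5]
blade_frame scene 0.72 [ 451.6 -348. ] [172.4  67.6] 22.6 [317.9, 265.3, 348.7, 309.9]
bench_timer top 0.58 [363.4  52.6] [59.8 61.9] 43.5 [240.5, 253.8, 265.4, 277.1]
bench_timer scene 0.19 [541.2 189.9] [282.6 203.4] 5.4 [203.3, 176.0, 260.4, 229.9]
pan [[0.51, 0.015], [0.603, -0.114], [0.533, -0.164], [0.431, -0.038]] [ 0.519 -0.075]
frame [[0.523, -0.284], [0.548, -0.346], [0.401, -0.407], [0.375, -0.351]] [ 0.462 -0.347]
[0.15495861 0.55376334 0.22248812] 325.19226210127806 283.42446517706 210.64546558549443 [[-0.0002, -0.9602, -0.2795, 0.0804], [1.0, -0.0004, 0.0007, -0.0014], [-0.0007, -0.2795, 0.9602, -0.1632], [0.0, 0.0, 0.0, 1.0]]
```

```bash
cat >> h.py <<'E'
def pose():
    st=get_state(); R=Ro.from_rotvec(st['tcp_rot']).as_matrix(); y=R[:,1]
    return st, R, np.arctan2(-y[0],y[1])
def plan(p,psi=None):
    st,R,c=pose(); d=R.T@(np.array(p)-st['tool_pos'])/.03
    print('pos',st['tool_pos'].round(4),'psi',c.round(4),'F',st['contact_force'].round(1),'| slide',d.round(3),'turn',None if psi is None else round(np.degrees(c-psi)/5,3))
def wray(w,st,uv):
    H=np.array(w['hand_eye']);R=Ro.from_rotvec(st['tcp_rot']).as_matrix()
    d=np.array([(uv[0]-w['cx'])/w['fx'],(uv[1]-w['cy'])/w['fy']]);r=np.linalg.norm(d)
    c=np.array([*(np.sin(r)*d/r),np.cos(r)])
    return st['tool_pos']+R@H[:3,3], R@H[:3,:3]@c
def wat(w,st,uv,z):
    o,d=wray(w,st,uv); return o+d*(z-o[2])/d[2]
E
python3 - <<'E'
from h import *
plan([.52,-.03,.36],.2)
E
```

```text
pos [0.1549 0.5538 0.2225] psi -0.2728 F [ 0.3  0.1 -0. ] | slide [-16.962 -15.46   -4.585] turn -5.418
```

Emit:
servo_tool --series '[{"slide": [0, 0, -0.95], "turn": 0, "jaw": 94}, {"slide": [0, 0, -0.95], "turn": 0, "jaw": 94}, {"slide": [0, 0, -0.95], "turn": 0, "jaw": 94}, {"slide": [0, 0, -0.95], "turn": 0, "jaw": 94}, {"slide": [0, 0, -0.8], "turn": 0, "jaw": 94}, {"slide": [-0.9, -0.9, 0], "turn": 0, "jaw": 94}, {"slide": [-0.9, -0.9, 0], "turn": 0, "jaw": 94}, {"slide": [-0.9, -0.9, 0], "turn": 0, "jaw": 94}, {"slide": [-0.9, -0.9, 0], "turn": 0, "jaw": 94}, {"slide": [-0.9, -0.9, 0], "turn": 0, "jaw": 94}]'

```text
time_s: 2.78
tool_pos: [0.2489, 0.3858, 0.3606]
tcp_rot: [0.426, 3.112, 0.001]
contact_force: [0.9, -0.4, 0.6]
gripper_width: 1.0
grip_force: 0.0
```

Emit:
servo_tool --series '[{"slide": [-0.9, -0.9, 0], "turn": 0, "jaw": 94}, {"slide": [-0.9, -0.9, 0], "turn": 0, "jaw": 94}, {"slide": [-0.9, -0.9, 0], "turn": 0, "jaw": 94}, {"slide": [-0.9, -0.9, 0], "turn": 0, "jaw": 94}, {"slide": [-0.9, -0.9, 0], "turn": 0, "jaw": 94}, {"slide": [-0.9, -0.9, 0], "turn": 0, "jaw": 94}, {"slide": [-0.9, -0.9, 0], "turn": 0, "jaw": 94}, {"slide": [-0.9, -0.9, 0], "turn": 0, "jaw": 94}, {"slide": [-0.9, -0.9, 0], "turn": 0, "jaw": 94}, {"slide": [-0.9, -0.9, 0], "turn": 0, "jaw": 94}]'

```text
time_s: 3.62
tool_pos: [0.4363, 0.0528, 0.3608]
tcp_rot: [0.428, 3.111, 0.001]
contact_force: [1.3, 0.1, 0.1]
gripper_width: 1.003
grip_force: 0.0
```

```bash
python3 - <<'E'
from h import *
plan([.52,-.03,.36],.2)
E
```

```text
pos [0.4363 0.0528 0.3608] psi -0.2731 F [1.3 0.1 0.1] | slide [-3.432 -1.904  0.027] turn -5.422
```

Emit:
servo_tool --series '[{"slide": [-0.9, -0.5, 0], "turn": 0, "jaw": 94}, {"slide": [-0.9, -0.5, 0], "turn": 0, "jaw": 94}, {"slide": [-0.9, -0.5, 0], "turn": 0, "jaw": 94}, {"slide": [-0.7, -0.4, 0], "turn": 0, "jaw": 94}, {"slide": [0, 0, 0], "turn": -1, "jaw": 94}, {"slide": [0, 0, 0], "turn": -1, "jaw": 94}, {"slide": [0, 0, 0], "turn": -1, "jaw": 94}, {"slide": [0, 0, 0], "turn": -1, "jaw": 94}, {"slide": [0, 0, 0], "turn": -1, "jaw": 94}, {"slide": [0, 0, 0], "turn": -0.4, "jaw": 94}]'

```text
time_s: 4.45
tool_pos: [0.5187, -0.0278, 0.3604]
tcp_rot: [0.316, -3.126, -0.0]
contact_force: [-0.5, 1.1, -0.3]
gripper_width: 1.001
grip_force: 0.0
```

```bash
python3 - <<'E'
from h import *
st=get_state();w=snapshot('wrist');plan([.52,-.03,.36],.2)
cv2.imwrite('pics/w2.png',w['pixels'])
for q,z in(('catch_pan',.065),('dicer_stand',.1)):
  r=cut_out(q,'wrist')
  if not r: print(q,'none');continue
  r=r[0]; k=np.argwhere(r['pixels'])[:,::-1]
  W=np.array([wat(w,st,p,z)[:2] for p in k]).astype(np.float32)
  m=cv2.minAreaRect(W*1000);print(q,round(r['confidence'],2),np.round(m[0],1),np.round(m[1],1),round(m[2],1),r['rect'])
E
```

```text
pos [ 0.5187 -0.0278  0.3604] psi 0.2014 F [0.2 0.1 0.1] | slide [-0.028 -0.081  0.015] turn 0.016
catch_pan 0.67 [524.8 -75.5] [108.7 177.6] 34.3 [190.6, 118.5, 321.0, 223.0]
dicer_stand 0.85 [508.6 123.1] [171.2 149.9] 4.8 [334.5, 134.7, 451.4, 253.7]
```

View pics/w2.png

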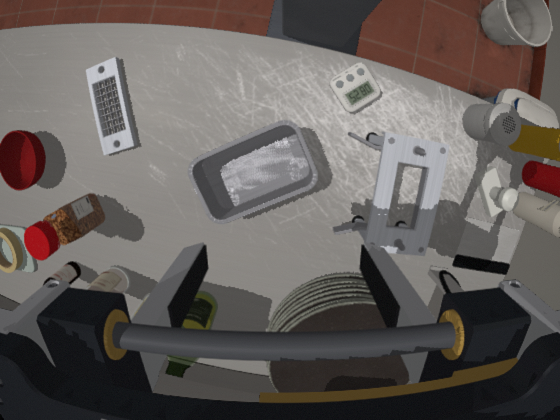

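```bash
python3 - <<'E'
from h import *
a=cv2.imread('pics/w2.png')
A=cv2.resize(a[120:265,325:460],None,fx=4,fy=4,interpolation=3);B=cv2.resize(a[50:195,75:140],None,fx=4,fy=4,interpolation=3)
cv2.imwrite('pics/v3.png',np.hstack([A,B]))
s=snapshot('top')
for p in((376,186),(386,183),(399,170)): print('jar foot?',at(s,p,0).round(3))
print(at(s,(393,158),.173).round(3))
s=snapshot('scene')
print('jar scene',at(s,(383,263),0).round(3), at(s,(388,216),.173).round(3))
E
```

```text
jar foot? [ 0.629 -0.351  0.   ]
jar foot? [ 0.638 -0.385  0.   ]
jar foot? [ 0.683 -0.431  0.   ]
[ 0.655 -0.374  0.173]
jar scene [ 0.642 -0.398  0.   ] [ 0.651 -0.376  0.173]
```

View pics/v3.png

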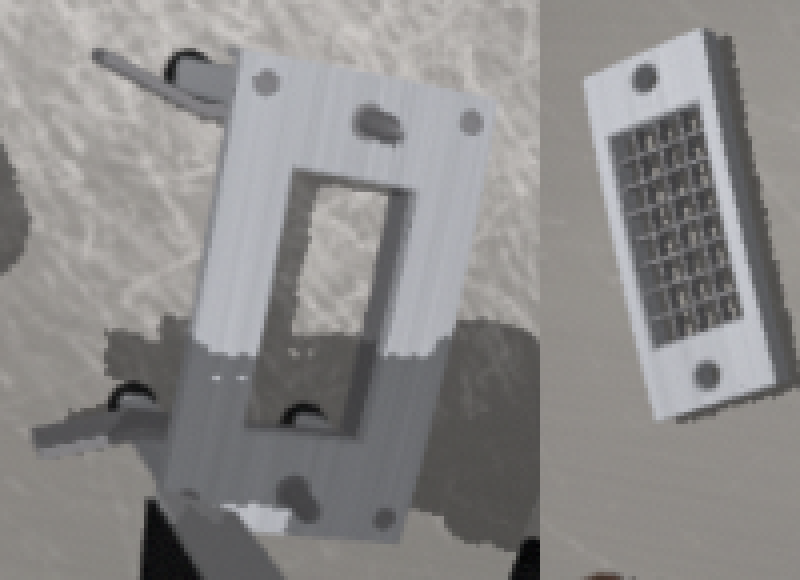

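v3 shows the deck at ×4 (crop origin (325,120)) with stud bases near (366,118) and (294,488) and deck corners near (237,48), (495,98), (402,543) and (165,500). The frame has holes at (645,77) and (706,375). I'll use these for the stand's pose, then go for the pan.

```bash
python3 - <<'E'
from h import *
class W(dict):pass
st=get_state();w=snapshot('wrist')
f=lambda u,v,z,ox=325,oy=120:wat(w,st,(ox+u/4,oy+v/4),z)[:2]
c=np.array([f(*p,.1) for p in((237,48),(495,98),(402,543),(165,500))]);print('deck',c.round(4).tolist(),c.mean(0).round(4))
s=np.array([f(366,118,.1),f(294,488,.1)]);d=s[1]-s[0];print('studs',s.round(4).tolist(),s.mean(0).round(4),np.linalg.norm(d).round(4),np.arctan2(d[1],d[0]).round(4))
h=np.array([f(p[0]-540,p[1],.014,75,50) for p in((645,77),(706,375))]);d=h[1]-h[0];print('holes',h.round(4).tolist(),h.mean(0).round(4),np.linalg.norm(d).round(4),np.arctan2(d[1],d[0]).round(4))
P=np.array([.5715,-.144,.15]); plan(P,.599)
E
```

```text
deck [[0.4271, 0.0894], [0.4187, 0.1898], [0.5883, 0.2059], [0.5876, 0.106]] [0.5054 0.1478]
studs [[0.4386, 0.1414], [0.5743, 0.1537]] [0.5065 0.1476] 0.1362 0.0902
holes [[0.3989, -0.3713], [0.5243, -0.3188]] [ 0.4616 -0.3451] 0.1359 0.3968
pos [ 0.5187 -0.0277  0.3605] psi 0.1978 F [ 1.5 -0.2 -0.2] | slide [-0.964 -4.147  7.016] turn -4.598
```

Emit:
servo_tool --series '[{"slide": [-0.19, -0.83, 0.9], "turn": 0, "jaw": 50}, {"slide": [-0.19, -0.83, 0.9], "turn": 0, "jaw": 50}, {"slide": [-0.19, -0.83, 0.9], "turn": 0, "jaw": 50}, {"slide": [-0.19, -0.83, 0.9], "turn": 0, "jaw": 50}, {"slide": [-0.2, -0.83, 0.9], "turn": 0, "jaw": 50}, {"slide": [0, 0, 0.5], "turn": -1, "jaw": 50}, {"slide": [0, 0, 0.5], "turn": -1, "jaw": 50}, {"slide": [0, 0, 0.5], "turn": -1, "jaw": 50}, {"slide": [0, 0, 0.5], "turn": -1, "jaw": 50}, {"slide": [0, 0, 0.5], "turn": -0.6, "jaw": 50}]'

```text
time_s: 5.58
tool_pos: [0.5715, -0.1443, 0.1496]
tcp_rot: [0.933, -3.0, -0.0]
contact_force: [-0.3, 0.4, -0.5]
gripper_width: 0.537
grip_force: 0.0
```

```bash
python3 - <<'E'
from h import *
plan([.5715,-.144,.042],.599)
st=get_state();w=snapshot('wrist');cv2.imwrite('pics/w3.png',w['pixels'])
r=cut_out('catch_pan','wrist')
for r in r[:1]:
  k=np.argwhere(r['pixels'])[:,::-1]
  Q=np.array([wat(w,st,p,.065)[:2] for p in k]).astype(np.float32)
  m=cv2.minAreaRect(Q*1000);print(round(r['confidence'],2),np.round(m[0],1),np.round(m[1],1),round(m[2],1),r['rect'])
E
```

```text
pos [ 0.5715 -0.1443  0.1496] psi 0.6028 F [-0.3  0.4 -0.5] | slide [-0.004  0.008  3.587] turn 0.044
0.68 [523.4 -75.3] [111.3 178.5] 34.2 [280.2, 151.6, 482.0, 279.7]
```

View pics/w3.png

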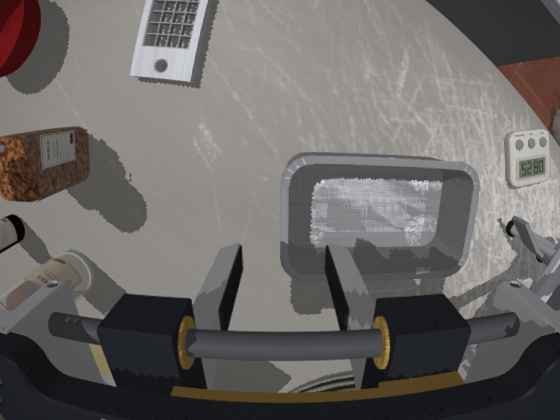

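w3 shows the pan square to the tool, with its near end wall (column ≈285) between the fingers at columns 240 and 327. I'll descend and grip the end wall.

Emit:
servo_tool --series '[{"slide": [0, 0, 0.6], "turn": 0, "jaw": 50}, {"slide": [0, 0, 0.6], "turn": 0, "jaw": 50}, {"slide": [0, 0, 0.6], "turn": 0, "jaw": 50}, {"slide": [0, 0, 0.6], "turn": 0, "jaw": 50}, {"slide": [0, 0, 0.6], "turn": 0, "jaw": 50}, {"slide": [0, 0, 0.5], "turn": 0, "jaw": 50}, {"slide": [0, 0, 0], "turn": 0, "jaw": 25}, {"slide": [0, 0, 0], "turn": 0, "jaw": 12}, {"slide": [0, 0, 0], "turn": 0, "jaw": 0}, {"slide": [0, 0, 0], "turn": 0, "jaw": 0}]'

```text
time_s: 6.52
tool_pos: [0.5727, -0.1445, 0.047]
tcp_rot: [-0.927, 2.999, -0.003]
contact_force: [-0.3, -0.4, -0.3]
gripper_width: 0.282
grip_force: 0.0
```

Emit:
servo_tool --series '[{"slide": [0, 0, 0], "turn": 0, "jaw": 0}, {"slide": [0, 0, 0], "turn": 0, "jaw": 0}, {"slide": [0, 0, 0], "turn": 0, "jaw": 0}, {"slide": [0, 0, 0], "turn": 0, "jaw": 0}, {"slide": [0, 0, 0], "turn": 0, "jaw": 0}, {"slide": [0, 0, 0], "turn": 0, "jaw": 0}, {"slide": [0, 0, 0], "turn": 0, "jaw": 0}, {"slide": [0, 0, 0], "turn": 0, "jaw": 0}, {"slide": [0, 0, 0], "turn": 0, "jaw": 0}, {"slide": [0, 0, 0], "turn": 0, "jaw": 0}]'

```text
time_s: 7.35
tool_pos: [0.5715, -0.1438, 0.0461]
tcp_rot: [-0.927, 3.001, 0.001]
contact_force: [-1.1, 1.4, 5.7]
gripper_width: 0.07
grip_force: 30.0
```

```bash
python3 - <<'E'
from h import *
plan([.531,-.125,.043],.09)
E
```

```text
pos [ 0.5715 -0.1438  0.0461] psi 0.5994 F [-1.1  1.4  5.7] | slide [0.762 1.281 0.104] turn 5.838
```

Emit:
servo_tool --series '[{"slide": [0, 0, 0], "turn": 0.6, "jaw": 0}, {"slide": [0, 0, 0], "turn": 0.6, "jaw": 0}, {"slide": [0, 0, 0], "turn": 0.6, "jaw": 0}, {"slide": [0, 0, 0], "turn": 0.6, "jaw": 0}, {"slide": [0, 0, 0], "turn": 0.6, "jaw": 0}, {"slide": [0, 0, 0], "turn": 0.6, "jaw": 0}, {"slide": [0, 0, 0], "turn": 0.6, "jaw": 0}, {"slide": [0, 0, 0], "turn": 0.6, "jaw": 0}, {"slide": [0, 0, 0], "turn": 0.6, "jaw": 0}, {"slide": [0, 0, 0], "turn": 0.44, "jaw": 0}]'

```text
time_s: 8.18
tool_pos: [0.5696, -0.1446, 0.0461]
tcp_rot: [0.142, -3.135, 0.001]
contact_force: [-4.7, -2.1, 8.4]
gripper_width: 0.076
grip_force: 34.0
```

```bash
python3 - <<'E'
from h import *
plan([.531,-.125,.046],.09)
st=get_state();w=snapshot('wrist');cv2.imwrite('pics/w4.png',w['pixels'])
for r in cut_out('catch_pan','wrist')[:1]:
  k=np.argwhere(r['pixels'])[:,::-1]
  Q=np.array([wat(w,st,p,.065)[:2] for p in k]).astype(np.float32)
  m=cv2.minAreaRect(Q*1000);print(round(r['confidence'],2),np.round(m[0],1),np.round(m[1],1),round(m[2],1),r['rect'])
s=snapshot('top')
for r in cut_out('catch_pan','top')[:1]:
  k=np.argwhere(r['pixels'])[:,::-1]
  Q=np.array([at(s,p,.065)[:2] for p in k]).astype(np.float32)
  m=cv2.minAreaRect(Q*1000);print('top',round(r['confidence'],2),np.round(m[0],1),np.round(m[1],1),round(m[2],1),r['rect'])
E
```

```text
pos [ 0.5696 -0.1446  0.0461] psi 0.0907 F [-4.7 -2.1  8.4] | slide [1.223 0.768 0.007] turn 0.008
0.69 [543.9 -66. ] [109.  177.2] 14.4 [266.0, 137.9, 560.0, 328.9]
top 0.59 [572.3  -5.2] [50.3 39.7] 88.8 [261.7, 191.2, 280.5, 205.2]
```

View pics/w4.png

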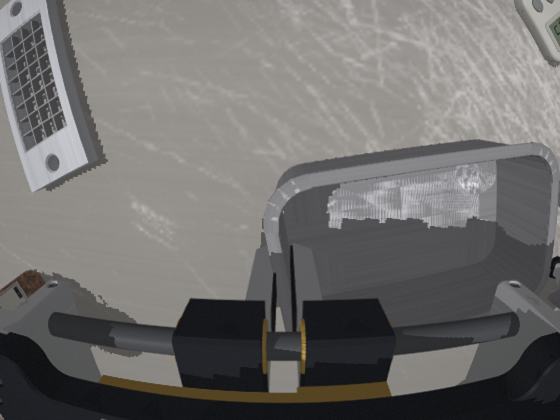

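w4 shows that the pan lagged the turn, at about 14° against the tool's 5°. Sliding the rear end sideways, which is needed anyway, plus a little extra turn should square it.

Emit:
servo_tool --series '[{"slide": [0.15, 0, 0], "turn": 0.2, "jaw": 0}, {"slide": [0.15, 0, 0], "turn": 0.2, "jaw": 0}, {"slide": [0.15, 0, 0], "turn": 0.2, "jaw": 0}, {"slide": [0.15, 0, 0], "turn": 0.2, "jaw": 0}, {"slide": [0.15, 0, 0], "turn": 0.2, "jaw": 0}, {"slide": [0.15, 0, 0], "turn": 0.2, "jaw": 0}, {"slide": [0.15, 0, 0], "turn": 0, "jaw": 0}, {"slide": [0.15, 0, 0], "turn": 0, "jaw": 0}, {"slide": [0, 0, 0], "turn": 0, "jaw": 0}, {"slide": [0, 0, 0], "turn": 0, "jaw": 0}]'

```text
time_s: 9.22
tool_pos: [0.536, -0.1455, 0.0461]
tcp_rot: [0.024, 3.139, -0.001]
contact_force: [3.2, -0.8, 6.5]
gripper_width: 0.074
grip_force: 30.4
```

```bash
cat >> h.py <<'E'
def pan(v=1):
    st=get_state();w=snapshot('wrist')
    for r in cut_out('catch_pan','wrist')[:1]:
        k=np.argwhere(r['pixels'])[:,::-1]
        Q=np.array([wat(w,st,p,.065)[:2] for p in k]).astype(np.float32)
        m=cv2.minAreaRect(Q*1000); c=np.array(m[0])/1000
        print('pan',round(r['confidence'],2),np.round(m[0],1),np.round(m[1],1),round(m[2],1),r['rect'])
        a=.09; d=c-[.5065,.1476]; print('in stand',(d@[np.cos(a),np.sin(a)]).round(4),(d@[-np.sin(a),np.cos(a)]).round(4))
    return w
E
python3 - <<'E'
from h import *
plan([.531,-.125,.046],.09)
w=pan()
E
```

```text
pos [ 0.536  -0.1455  0.0461] psi -0.0153 F [ 3.2 -0.8  6.5] | slide [0.179 0.682 0.002] turn -1.207
pan 0.86 [539.8 -62.6] [177.  114.6] 85.5 [276.9, 170.3, 560.0, 360.8]
in stand 0.0143 -0.2123
```

Emit:
servo_tool --series '[{"slide": [0, 0, 0], "turn": -0.3, "jaw": 0}, {"slide": [0, 0, 0], "turn": -0.3, "jaw": 0}, {"slide": [0, 0, 0], "turn": -0.3, "jaw": 0}, {"slide": [0, 0, 0], "turn": -0.3, "jaw": 0}, {"slide": [0, 0, 0], "turn": -0.3, "jaw": 0}, {"slide": [0, 0, 0], "turn": -0.3, "jaw": 0}, {"slide": [0, 0, 0], "turn": -0.3, "jaw": 0}, {"slide": [0, 0, 0], "turn": -0.2, "jaw": 0}, {"slide": [0, 0, 0], "turn": 0, "jaw": 0}, {"slide": [0, 0, 0], "turn": 0, "jaw": 0}]'

```text
time_s: 10.15
tool_pos: [0.5373, -0.1453, 0.0461]
tcp_rot: [-0.289, 3.124, -0.0]
contact_force: [4.3, -1.1, 4.8]
gripper_width: 0.078
grip_force: 33.0
```

```bash
python3 - <<'E'
from h import *
plan([.531,-.125,.046],.09)
w=pan();cv2.imwrite('pics/w5.png',w['pixels'])
E
```

```text
pos [ 0.5373 -0.1453  0.0461] psi 0.1843 F [ 4.3 -1.1  4.8] | slide [0.081 0.703 0.003] turn 1.08
pan 0.8 [532.4 -62.5] [114.8 177.6] 1.9 [274.7, 168.6, 559.4, 371.5]
in stand 0.0069 -0.2116
```

View pics/w5.png

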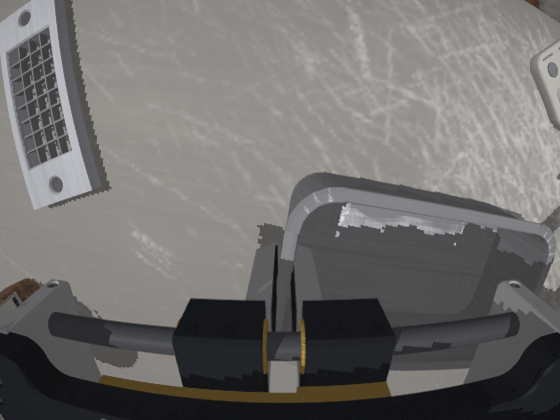

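Emit:
servo_tool --series '[{"slide": [0, 0, 0], "turn": -0.2, "jaw": 0}, {"slide": [0, 0, 0], "turn": -0.2, "jaw": 0}, {"slide": [0, 0, 0], "turn": -0.2, "jaw": 0}, {"slide": [0, 0, 0], "turn": -0.15, "jaw": 0}, {"slide": [-0.02, 0.12, 0], "turn": 0, "jaw": 0}, {"slide": [-0.02, 0.12, 0], "turn": 0, "jaw": 0}, {"slide": [-0.02, 0.12, 0], "turn": 0, "jaw": 0}, {"slide": [-0.02, 0.12, 0], "turn": 0, "jaw": 0}, {"slide": [-0.02, 0.12, 0], "turn": 0, "jaw": 0}, {"slide": [-0.02, 0.12, 0], "turn": 0, "jaw": 0}]'

```text
time_s: 11.08
tool_pos: [0.5344, -0.1248, 0.0461]
tcp_rot: [-0.395, 3.115, -0.005]
contact_force: [1.9, -6.0, 7.1]
gripper_width: 0.069
grip_force: 30.0
```

```bash
python3 - <<'E'
from h import *
H=np.array([.5101,.1078])-.0845*np.array([-.0899,.996])
plan([*H,.046],.09)
w=pan()
E
```

```text
pos [ 0.5344 -0.1248  0.0461] psi 0.2525 F [ 1.9 -6.   7.1] | slide [-0.698  4.929 -0.012] turn 1.862
pan 0.94 [512.1 -44.5] [115.1 177.9] 13.2 [278.3, 166.4, 560.0, 358.5]
in stand -0.0117 -0.1919
```

Emit:
servo_tool --series '[{"slide": [0, -0.1, 0], "turn": 0.4, "jaw": 0}, {"slide": [0, -0.1, 0], "turn": 0.4, "jaw": 0}, {"slide": [0, -0.1, 0], "turn": 0.4, "jaw": 0}, {"slide": [0, -0.1, 0], "turn": 0.4, "jaw": 0}, {"slide": [0, -0.1, 0], "turn": 0.25, "jaw": 0}, {"slide": [0, -0.1, 0], "turn": 0, "jaw": 0}, {"slide": [0, 0.1, 0], "turn": 0, "jaw": 0}, {"slide": [0, 0.15, 0], "turn": 0, "jaw": 0}, {"slide": [0, 0.15, 0], "turn": 0, "jaw": 0}, {"slide": [0, 0.15, 0], "turn": 0, "jaw": 0}]'

```text
time_s: 12.02
tool_pos: [0.5345, -0.1264, 0.0461]
tcp_rot: [0.145, -3.137, 0.006]
contact_force: [0.8, -5.8, 8.3]
gripper_width: 0.064
grip_force: 30.0
```

```bash
python3 - <<'E'
from h import *
H=np.array([.5101,.1078])-.0845*np.array([-.0899,.996])
plan([*H,.046],.09)
w=pan();cv2.imwrite('pics/w6.png',w['pixels'])
E
```

```text
pos [ 0.5345 -0.1264  0.0461] psi 0.0926 F [ 0.8 -5.8  8.3] | slide [ 0.095  5.033 -0.016] turn 0.03
pan 0.76 [524.2 -43.9] [114.6 176.8] 5.6 [275.7, 166.8, 560.0, 357.0]
in stand 0.0004 -0.1923
```

The pan now sits at yaw 5.6° (stand 5.2°), centred to within 1 mm, so I'll push straight in.

Emit:
servo_tool --series '[{"slide": [0.01, 0.44, 0], "turn": 0, "jaw": 0}, {"slide": [0.01, 0.44, 0], "turn": 0, "jaw": 0}, {"slide": [0.01, 0.44, 0], "turn": 0, "jaw": 0}, {"slide": [0.01, 0.44, 0], "turn": 0, "jaw": 0}, {"slide": [0.01, 0.44, 0], "turn": 0, "jaw": 0}, {"slide": [0.01, 0.44, 0], "turn": 0, "jaw": 0}, {"slide": [0.01, 0.44, 0], "turn": 0, "jaw": 0}, {"slide": [0.01, 0.44, 0], "turn": 0, "jaw": 0}, {"slide": [0.01, 0.44, 0], "turn": 0, "jaw": 0}, {"slide": [0.01, 0.44, 0], "turn": 0, "jaw": 0}]'

```text
time_s: 12.95
tool_pos: [0.5199, 0.005, 0.0461]
tcp_rot: [0.145, -3.138, 0.006]
contact_force: [1.2, -6.0, 8.8]
gripper_width: 0.068
grip_force: 30.0
```

```bash
python3 - <<'E'
from h import *
H=np.array([.5101,.1078])-.0845*np.array([-.0899,.996])
plan([*H,.046],.09)
w=pan();cv2.imwrite('pics/w7.png',w['pixels'])
E
```

```text
pos [0.5199 0.005  0.0461] psi 0.0925 F [ 1.2 -6.   8.8] | slide [0.017 0.624 0.   ] turn 0.028
pan 0.63 [510.3  87.6] [115.2 177.1] 4.4 [277.4, 168.3, 560.0, 358.5]
in stand -0.0016 -0.0601
```

Emit:
servo_tool --series '[{"slide": [0, 0.1, 0], "turn": 0, "jaw": 0}, {"slide": [0, 0.1, 0], "turn": 0, "jaw": 0}, {"slide": [0, 0.1, 0], "turn": 0, "jaw": 0}, {"slide": [0, 0.1, 0], "turn": 0, "jaw": 0}, {"slide": [0, 0.1, 0], "turn": 0, "jaw": 0}, {"slide": [0, 0.05, 0], "turn": 0, "jaw": 0}, {"slide": [0, 0.05, 0], "turn": 0, "jaw": 0}, {"slide": [0, 0.03, 0], "turn": 0, "jaw": 0}, {"slide": [0, 0.03, 0], "turn": 0, "jaw": 0}, {"slide": [0, 0, 0], "turn": 0, "jaw": 0}]'

```text
time_s: 13.88
tool_pos: [0.5181, 0.0241, 0.0461]
tcp_rot: [0.146, -3.138, 0.006]
contact_force: [0.3, -7.4, 8.9]
gripper_width: 0.069
grip_force: 30.0
```

```bash
python3 - <<'E'
from h import *
H=np.array([.5101,.1078])-.0845*np.array([-.0899,.996])
plan([*H,.046],.09)
w=pan()
E
```

```text
pos [0.5181 0.0241 0.0461] psi 0.0928 F [ 0.3 -7.4  8.9] | slide [ 0.015 -0.015  0.003] turn 0.032
pan 0.59 [507.3 106.6] [112.3 176.5] 4.8 [276.7, 166.9, 560.0, 354.2]
in stand -0.0028 -0.041
```

Emit:
servo_tool --series '[{"slide": [0, 0.03, 0], "turn": 0, "jaw": 0}, {"slide": [0, 0.03, 0], "turn": 0, "jaw": 0}, {"slide": [0, 0.03, 0], "turn": 0, "jaw": 0}, {"slide": [0, 0.03, 0], "turn": 0, "jaw": 0}, {"slide": [0, 0, 0], "turn": 0, "jaw": 0}, {"slide": [0, 0, 0], "turn": 0, "jaw": 0}, {"slide": [0, 0, 0], "turn": 0, "jaw": 0}, {"slide": [0, 0, 0], "turn": 0, "jaw": 0}, {"slide": [0, 0, 0], "turn": 0, "jaw": 0}, {"slide": [0, 0, 0], "turn": 0, "jaw": 0}]'

```text
time_s: 14.82
tool_pos: [0.5181, 0.0244, 0.0461]
tcp_rot: [0.149, -3.138, 0.015]
contact_force: [0.4, -17.3, 8.5]
gripper_width: 0.068
grip_force: 30.0
```

Contact with the back plate: the force rose to 17 N with no travel at the expected position. Release and rise.

Emit:
servo_tool --series '[{"slide": [0, -0.03, 0], "turn": 0, "jaw": 30}, {"slide": [0, 0, 0], "turn": 0, "jaw": 40}, {"slide": [0, 0, 0], "turn": 0, "jaw": 40}, {"slide": [0, 0, 0], "turn": 0, "jaw": 40}, {"slide": [0, 0, -0.5], "turn": 0, "jaw": 40}, {"slide": [0, 0, -0.5], "turn": 0, "jaw": 40}, {"slide": [0, 0, -0.5], "turn": 0, "jaw": 40}, {"slide": [0, 0, -1], "turn": 0, "jaw": 40}, {"slide": [0, 0, -1], "turn": 0, "jaw": 40}, {"slide": [0, 0, -1], "turn": 0, "jaw": 40}]'

```text
time_s: 15.65
tool_pos: [0.5167, 0.0295, 0.1807]
tcp_rot: [0.143, -3.135, -0.001]
contact_force: [0.4, 0.6, 0.9]
gripper_width: 0.429
grip_force: 0.0
```

```bash
python3 - <<'E'
from h import *
w=pan();cv2.imwrite('pics/w8.png',w['pixels'])
# relative view: hover over frame such that camera sees both holes: TCP above frame centre
plan([.4616,-.3451,.25],.397)
E
```

```text
pan 0.67 [510.2 103.1] [109.8 169.2] 4.8 [274.6, 148.9, 453.3, 265.1]
in stand -0.0003 -0.0447
pos [0.5206 0.0292 0.1846] psi 0.0913 F [ 0.1 -0.5  1. ] | slide [  3.079 -12.248  -2.189] turn -3.504
```

View pics/w8.png

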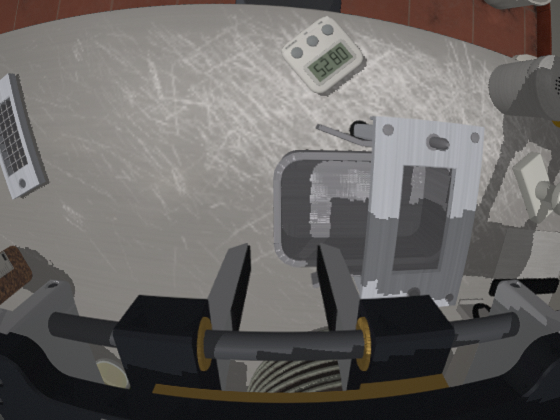

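w8 shows the pan under the deck with only its outer end out, centred between the rails (columns 274–372, rows 150–265). The timer is untouched. Next I'll measure the studs from straight above, and later the holes from the same relative height, so that calibration errors cancel.

Emit:
servo_tool --series '[{"slide": [0.02, 0.67, -0.65], "turn": 0, "jaw": 94}, {"slide": [0.02, 0.66, -0.65], "turn": 0, "jaw": 94}, {"slide": [0.02, 0.66, -0.65], "turn": 0, "jaw": 94}, {"slide": [0.02, 0.66, -0.65], "turn": 0, "jaw": 94}, {"slide": [0.02, 0.66, -0.65], "turn": 0, "jaw": 94}, {"slide": [0.01, 0.66, -0.6], "turn": 0, "jaw": 94}, {"slide": [0, 0, 0], "turn": 0, "jaw": 94}, {"slide": [0, 0, 0], "turn": 0, "jaw": 94}, {"slide": [0, 0, 0], "turn": 0, "jaw": 94}, {"slide": [0, 0, 0], "turn": 0, "jaw": 94}]'

```text
time_s: 16.58
tool_pos: [0.5033, 0.1462, 0.294]
tcp_rot: [0.141, -3.135, 0.002]
contact_force: [-0.5, -0.5, 0.1]
gripper_width: 0.996
grip_force: 0.0
```

```bash
cat >> h.py <<'E'
def wproj(w,st,X):
    H=np.array(w['hand_eye']);R=Ro.from_rotvec(st['tcp_rot']).as_matrix()
    c=H[:3,:3].T@(R.T@(np.array(X)-st['tool_pos'])-H[:3,3])
    th=np.arctan2(np.hypot(c[0],c[1]),c[2]); u=c[:2]/np.hypot(c[0],c[1])*th
    return np.array([w['cx'],w['cy']])+u*w['fx']
E
python3 - <<'E'
from h import *
st=get_state();w=snapshot('wrist');plan([.5065,.1476,.3],.09)
im=w['pixels'];cs=[]
for sx in(-.068,.068):
    X=np.array([.5065,.1476,.1])+sx*np.array([np.cos(.09),np.sin(.09),0]);p=wproj(w,st,X);t=wproj(w,st,X+[0,0,.025]);print('base px',p.round(1),'tip',t.round(1))
    q=((p+t)/2).astype(int);cs.append(cv2.resize(im[q[1]-22:q[1]+23,q[0]-22:q[0]+23],None,fx=8,fy=8,interpolation=0));print('crop origin',q-22)
cv2.imwrite('pics/studs.png',np.hstack(cs))
E
```

```text
pos [0.5035 0.1462 0.2942] psi 0.0892 F [ 0.2 -0.3  0.6] | slide [-0.104  0.039 -0.194] turn -0.009
base px [285.9 133.9] tip [286. 135.]
crop origin [263 112]
base px [285.7 250.2] tip [285.9 258.9]
crop origin [263 232]
```

View pics/studs.png

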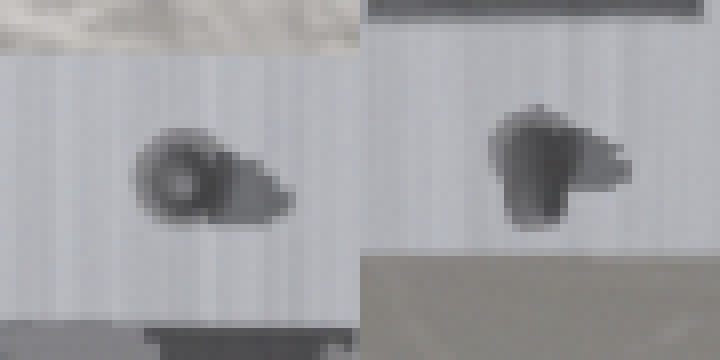

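The crop shows stud 1 end-on, centred at (285.1,133.6), and stud 2 leaning down, with its base at (284.4,250.5). Both are about 1 px from the prediction. Now the frame.

```bash
python3 - <<'E'
from h import *
st=get_state();w=snapshot('wrist')
s=np.array([wat(w,st,p,z)[:2] for p,z in(((285.1,133.6),.11),((284.4,250.5),.1))]);d=s[1]-s[0];print('studs',s.round(4).tolist(),s.mean(0).round(4),np.linalg.norm(d).round(4),np.arctan2(d[1],d[0]).round(4))
plan([.4616-.003,-.3451-.0012,.208],.397)
E
```

```text
studs [[0.4383, 0.1405], [0.5751, 0.1521]] [0.5067 0.1463] 0.1373 0.0845
pos [0.5037 0.1462 0.2945] psi 0.0891 F [ 0.2 -0.6 -0.3] | slide [  2.948 -16.216   2.899] turn -3.529
```

Emit:
servo_tool --series '[{"slide": [0.18, -1, 0], "turn": 0, "jaw": 94}, {"slide": [0.18, -1, 0], "turn": 0, "jaw": 94}, {"slide": [0.18, -1, 0], "turn": 0, "jaw": 94}, {"slide": [0.18, -1, 0], "turn": 0, "jaw": 94}, {"slide": [0.18, -1, 0], "turn": 0, "jaw": 94}, {"slide": [0.18, -1, 0], "turn": 0, "jaw": 94}, {"slide": [0.18, -1, 0], "turn": 0, "jaw": 94}, {"slide": [0.18, -1, 0], "turn": 0, "jaw": 94}, {"slide": [0.18, -1, 0], "turn": 0, "jaw": 94}, {"slide": [0.18, -1, 0], "turn": 0, "jaw": 94}]'

```text
time_s: 17.52
tool_pos: [0.4765, -0.1585, 0.2953]
tcp_rot: [0.14, -3.137, -0.001]
contact_force: [0.6, -0.4, 0.2]
gripper_width: 1.002
grip_force: 0.0
```

Emit:
servo_tool --series '[{"slide": [0.18, -1, 0], "turn": 0, "jaw": 94}, {"slide": [0.18, -1, 0], "turn": 0, "jaw": 94}, {"slide": [0.18, -1, 0.2], "turn": 0, "jaw": 94}, {"slide": [0.18, -1, 0.2], "turn": 0, "jaw": 94}, {"slide": [0.18, -1, 0.2], "turn": 0, "jaw": 94}, {"slide": [0.18, -1, 0.2], "turn": 0, "jaw": 94}, {"slide": [0, -0.2, 0.5], "turn": -0.9, "jaw": 94}, {"slide": [0, 0, 0.5], "turn": -0.9, "jaw": 94}, {"slide": [0, 0, 0.5], "turn": -0.9, "jaw": 94}, {"slide": [0, 0, 0.5], "turn": -0.83, "jaw": 94}]'

```text
time_s: 18.35
tool_pos: [0.4642, -0.3419, 0.2102]
tcp_rot: [0.602, -3.075, 0.006]
contact_force: [0.1, -0.5, -0.6]
gripper_width: 1.005
grip_force: 0.0
```

Emit:
servo_tool --series '[{"slide": [0, 0, 0], "turn": 0, "jaw": 94}, {"slide": [0, 0, 0], "turn": 0, "jaw": 94}, {"slide": [0, 0, 0], "turn": 0, "jaw": 94}, {"slide": [0, 0, 0], "turn": 0, "jaw": 94}, {"slide": [0, 0, 0], "turn": 0, "jaw": 94}, {"slide": [0, 0, 0], "turn": 0, "jaw": 94}, {"slide": [0, 0, 0], "turn": 0, "jaw": 94}, {"slide": [0, 0, 0], "turn": 0, "jaw": 94}, {"slide": [0, 0, 0], "turn": 0, "jaw": 94}, {"slide": [0, 0, 0], "turn": 0, "jaw": 94}]'

```text
time_s: 19.18
tool_pos: [0.466, -0.3403, 0.2119]
tcp_rot: [0.606, -3.076, 0.008]
contact_force: [0.2, -0.4, 0.1]
gripper_width: 1.002
grip_force: 0.0
```

```bash
cat >> h.py <<'E'
def holes(c,yaw,z,save=None):
    st=get_state();w=snapshot('wrist');g=cv2.cvtColor(w['pixels'],cv2.COLOR_BGR2GRAY);out=[];cs=[]
    for sx in(-.068,.068):
        p=wproj(w,st,[c[0]+sx*np.cos(yaw),c[1]+sx*np.sin(yaw),z]);q=np.round(p).astype(int);R=11
        a=g[q[1]-R:q[1]+R+1,q[0]-R:q[0]+R+1].astype(float);cs.append(cv2.resize(a.astype(np.uint8),None,fx=14,fy=14,interpolation=0))
        t,b=cv2.threshold(a.astype(np.uint8),0,255,cv2.THRESH_BINARY_INV+cv2.THRESH_OTSU)
        n,l,sta,cen=cv2.connectedComponentsWithStats(b); i=1+np.argmin([np.hypot(*(cen[j]-R))-.02*sta[j,4] for j in range(1,n)])
        m=cen[i]+q-R; out.append(wat(w,st,m,z)[:2]);print('pred',p.round(1),'meas',m.round(1),'area',sta[i,4],sta[i,2:4])
    if save: cv2.imwrite(save,np.hstack(cs))
    o=np.array(out);d=o[1]-o[0];print('holes',o.round(4).tolist(),o.mean(0).round(4),np.linalg.norm(d).round(4),np.arctan2(d[1],d[0]).round(4));return o
E
python3 - <<'E'
from h import *
plan([.4616,-.3451,.208],.397)
holes((.4616,-.3451),.397,.014,'pics/holes.png')
E
```

```text
pos [ 0.466  -0.3403  0.2119] psi 0.3889 F [ 0.2 -0.4  0.1] | slide [ 0.195 -0.094  0.133] turn -0.092
pred [282.5 126.6] meas [280.2 126.8] area 100 [12 12]
pred [283.5 242.8] meas [282.7 243. ] area 81 [11  9]
holes [[0.4, -0.3736], [0.5249, -0.3196]] [ 0.4625 -0.3466] 0.1361 0.4084
```

Emit:
servo_tool --series '[{"slide": [0.1, -0.08, 0.5], "turn": -0.22, "jaw": 94}, {"slide": [0.09, -0.07, 0.8], "turn": 0, "jaw": 94}, {"slide": [0, 0, 0.8], "turn": 0, "jaw": 94}, {"slide": [0, 0, 0.8], "turn": 0, "jaw": 94}, {"slide": [0, 0, 0.8], "turn": 0, "jaw": 94}, {"slide": [0, 0, 0.8], "turn": 0, "jaw": 94}, {"slide": [0, 0, 0.5], "turn": 0, "jaw": 94}, {"slide": [0, 0, 0], "turn": 0, "jaw": 94}, {"slide": [0, 0, 0], "turn": 0, "jaw": 94}, {"slide": [0, 0, 0], "turn": 0, "jaw": 94}]'

```text
time_s: 20.07
tool_pos: [0.4658, -0.3442, 0.0628]
tcp_rot: [0.618, -3.067, 0.019]
contact_force: [-0.2, -1.4, 0.5]
gripper_width: 0.998
grip_force: 0.0
```

```bash
python3 - <<'E'
from h import *
plan([.4625,-.3466,.021],.408)
E
```

```text
pos [ 0.4658 -0.3442  0.0628] psi 0.3976 F [-0.2 -1.4  0.5] | slide [ 0.111 -0.017  1.395] turn -0.119
```

Emit:
servo_tool --series '[{"slide": [0.11, 0, 0.4], "turn": -0.12, "jaw": 94}, {"slide": [0, 0, 0.4], "turn": 0, "jaw": 94}, {"slide": [0, 0, 0.3], "turn": 0, "jaw": 94}, {"slide": [0, 0, 0.2], "turn": 0, "jaw": 94}, {"slide": [0, 0, 0.1], "turn": 0, "jaw": 94}, {"slide": [0, 0, 0], "turn": 0, "jaw": 94}, {"slide": [0, 0, 0], "turn": 0, "jaw": 94}, {"slide": [0, 0, 0], "turn": 0, "jaw": 94}, {"slide": [0, 0, 0], "turn": 0, "jaw": 94}, {"slide": [0, 0, 0], "turn": 0, "jaw": 94}]'

```text
time_s: 20.9
tool_pos: [0.4631, -0.3441, 0.0202]
tcp_rot: [0.628, -3.06, 0.022]
contact_force: [0.1, 0.5, -0.9]
gripper_width: 1.002
grip_force: 0.0
```

```bash
python3 - <<'E'
from h import *
plan([.4625,-.3466,.021],.408)
E
```

```text
pos [ 0.4631 -0.3441  0.0202] psi 0.4047 F [ 0.1  0.5 -0.9] | slide [ 0.052 -0.068 -0.025] turn -0.038
```

Emit:
servo_tool --series '[{"slide": [0.05, -0.06, 0], "turn": -0.04, "jaw": 94}, {"slide": [0, 0, 0], "turn": 0, "jaw": 75}, {"slide": [0, 0, 0], "turn": 0, "jaw": 68}, {"slide": [0, 0, 0], "turn": 0, "jaw": 60}, {"slide": [0, 0, 0], "turn": 0, "jaw": 50}, {"slide": [0, 0, 0], "turn": 0, "jaw": 50}, {"slide": [0, 0, 0], "turn": 0, "jaw": 50}, {"slide": [0, 0, 0], "turn": 0, "jaw": 50}, {"slide": [0, 0, 0], "turn": 0, "jaw": 50}, {"slide": [0, 0, 0], "turn": 0, "jaw": 50}]'

```text
time_s: 21.73
tool_pos: [0.4624, -0.3448, 0.0197]
tcp_rot: [0.63, -3.057, 0.021]
contact_force: [-0.5, 2.4, 0.9]
gripper_width: 0.676
grip_force: 30.0
```

Emit:
servo_tool --series '[{"slide": [0, 0, -0.2], "turn": 0, "jaw": 40}, {"slide": [0, 0, -0.5], "turn": 0, "jaw": 40}, {"slide": [0, 0, -1], "turn": 0, "jaw": 40}, {"slide": [0, 0, -1], "turn": 0, "jaw": 40}, {"slide": [0, 0, -1], "turn": 0, "jaw": 40}, {"slide": [0, 0, -1], "turn": 0, "jaw": 40}, {"slide": [0, 0, -1], "turn": 0, "jaw": 40}, {"slide": [0, 0, 0], "turn": 0, "jaw": 40}, {"slide": [0, 0, 0], "turn": 0, "jaw": 40}, {"slide": [0, 0, 0], "turn": 0, "jaw": 40}]'

```text
time_s: 22.57
tool_pos: [0.4653, -0.3411, 0.1891]
tcp_rot: [0.628, -3.055, 0.021]
contact_force: [0.6, 0.0, -4.2]
gripper_width: 0.676
grip_force: 30.0
```

```bash
python3 - <<'E'
from h import *
st,R,psi=pose();p=st['tool_pos'];print(p.round(4),psi.round(4),R[:,2].round(4),st['gripper_width'],st['grip_force'],st['contact_force'])
# predicted frame: grasp-time TCP z .0202 over frame bottom 0 => top at TCP-.006
o=holes(p[:2]+R[:2,2]*.006,.4084,p[2]-.006,'pics/h2.png')
e=R.T@np.append(o.mean(0)-p[:2],-.006);print('centre in tool',e.round(4))
E
```

```text
[ 0.4653 -0.3411  0.1891] 0.4055 [-0.0195 -0.0178 -0.9997] 0.6759164004675492 29.98739182949066 [ 0.63297781  0.0141357  -4.2184975 ]
pred [286.2 144.1] meas [283.7 143.3] area 391 [20 23]
pred [286.2 355.4] meas [285.9 352. ] area 393 [23 18]
holes [[0.4029, -0.3696], [0.5249, -0.3156]] [ 0.4639 -0.3426] 0.1334 0.4169
centre in tool [ 0.0017 -0.0008  0.0061]
```

```bash
sed -i 's/R=11/R=22 if st["tool_pos"][2]-z<.1 else 11/' h.py; python3 - <<'E'
from h import *
st,R,psi=pose();p=st['tool_pos']
for dz in(.006,):
  o=holes(p[:2]+R[:2,2]*.006,.4084,p[2]-dz,'pics/h2.png')
  print('centre off in tool',(R.T@np.append(o.mean(0)-p[:2],-dz)).round(4),'R',R.round(4).tolist())
E
```

```text
pred [286.2 144.1] meas [281.8 142.6] area 548 [26 26]
pred [286.2 355.5] meas [285.8 346.6] area 1270 [45 30]
holes [[0.4026, -0.3704], [0.5202, -0.3173]] [ 0.4614 -0.3438] 0.129 0.4242
centre off in tool [ 0.0043 -0.0013  0.0061] R [[-0.9187, -0.3944, -0.0207], [-0.3941, 0.9189, -0.0166], [0.0256, -0.0071, -0.9996]]
```

View pics/h2.png

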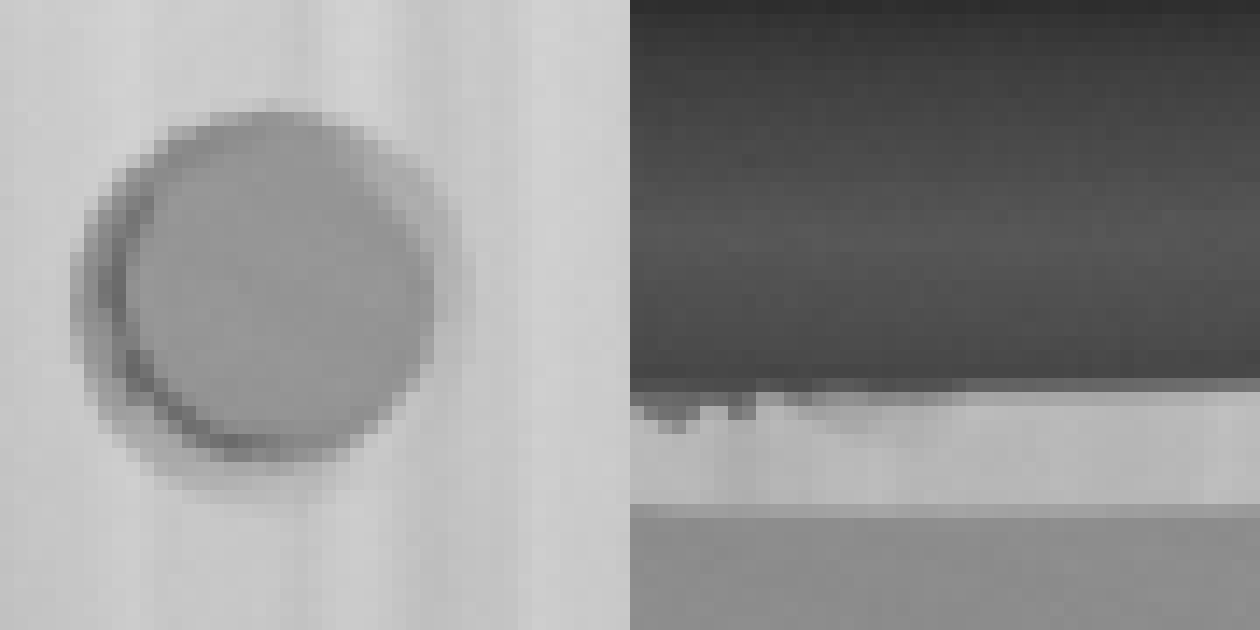

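The near hole sits at about (282.9,143.2), some 2 mm off the prediction along tool y. That matches the −1.7 mm seen at the grasp, so it is a camera bias and cancels when I place relative to the studs, which were viewed from the same relative pose. Target TCP: (0.5072, 0.1480), psi 0.087.

Emit:
servo_tool --series '[{"slide": [-0.3, 0.5, -0.2], "turn": 0, "jaw": 40}, {"slide": [-0.5, 0.95, -0.2], "turn": 0, "jaw": 40}, {"slide": [-0.5, 0.95, -0.02], "turn": 0, "jaw": 40}, {"slide": [-0.5, 0.95, -0.02], "turn": 0, "jaw": 40}, {"slide": [-0.5, 0.95, -0.02], "turn": 0, "jaw": 40}, {"slide": [-0.5, 0.95, -0.02], "turn": 0, "jaw": 40}, {"slide": [-0.5, 0.95, -0.02], "turn": 0, "jaw": 40}, {"slide": [-0.5, 0.95, -0.02], "turn": 0, "jaw": 40}, {"slide": [-0.5, 0.95, -0.02], "turn": 0, "jaw": 40}, {"slide": [-0.5, 0.95, -0.02], "turn": 0, "jaw": 40}]'

```text
time_s: 23.5
tool_pos: [0.4906, -0.0335, 0.1992]
tcp_rot: [0.627, -3.054, 0.022]
contact_force: [0.6, 0.1, -3.7]
gripper_width: 0.68
grip_force: 30.0
```

Emit:
servo_tool --series '[{"slide": [-0.5, 0.95, 0], "turn": 0, "jaw": 40}, {"slide": [-0.5, 0.9, 0], "turn": 0, "jaw": 40}, {"slide": [-0.5, 0.9, 0], "turn": 0, "jaw": 40}, {"slide": [-0.5, 0.9, 0], "turn": 0, "jaw": 40}, {"slide": [-0.4, 0.7, 0], "turn": 0.4, "jaw": 40}, {"slide": [-0.2, 0.4, 0], "turn": 0.7, "jaw": 40}, {"slide": [0, 0, 0], "turn": 0.8, "jaw": 40}, {"slide": [0, 0, 0], "turn": 0.8, "jaw": 40}, {"slide": [0, 0, 0], "turn": 0.6, "jaw": 40}, {"slide": [0, 0, 0], "turn": 0.36, "jaw": 40}]'

```text
time_s: 24.33
tool_pos: [0.5066, 0.1265, 0.1956]
tcp_rot: [0.131, -3.117, 0.03]
contact_force: [-0.8, 0.0, -4.3]
gripper_width: 0.681
grip_force: 30.0
```

```bash
python3 - <<'E'
from h import *
plan([.5072,.1480,.160],.087); print(pose()[1].round(4).tolist())
E
```

```text
pos [0.5066 0.1265 0.1956] psi 0.0844 F [-0.8  0.  -4.3] | slide [-0.107  0.733  1.17 ] turn -0.03
[[-0.9962, -0.0843, -0.0212], [-0.0839, 0.9963, -0.02], [0.0228, -0.0182, -0.9996]]
```

Emit:
servo_tool --series '[{"slide": [-0.05, 0.37, 0], "turn": -0.03, "jaw": 40}, {"slide": [-0.05, 0.36, 0], "turn": 0, "jaw": 40}, {"slide": [0, 0, 0.3], "turn": 0, "jaw": 40}, {"slide": [0, 0, 0.3], "turn": 0, "jaw": 40}, {"slide": [0, 0, 0.3], "turn": 0, "jaw": 40}, {"slide": [0, 0, 0.2], "turn": 0, "jaw": 40}, {"slide": [0, 0, 0], "turn": 0, "jaw": 40}, {"slide": [0, 0, 0], "turn": 0, "jaw": 40}, {"slide": [0, 0, 0], "turn": 0, "jaw": 40}, {"slide": [0, 0, 0], "turn": 0, "jaw": 40}]'

```text
time_s: 25.17
tool_pos: [0.5086, 0.1478, 0.1648]
tcp_rot: [0.138, -3.121, 0.029]
contact_force: [-0.0, 0.9, -4.8]
gripper_width: 0.677
grip_force: 30.0
```

```bash
python3 - <<'E'
from h import *
plan([.5072,.1480,.138],.087)
E
```

```text
pos [0.5086 0.1478 0.1648] psi 0.0885 F [-0.   0.9 -4.8] | slide [0.03  0.026 0.892] turn 0.017
```

Emit:
servo_tool --series '[{"slide": [0.03, 0.026, 0], "turn": 0, "jaw": 40}, {"slide": [0, 0, 0.15], "turn": 0, "jaw": 40}, {"slide": [0, 0, 0.15], "turn": 0, "jaw": 40}, {"slide": [0, 0, 0.15], "turn": 0, "jaw": 40}, {"slide": [0, 0, 0.1], "turn": 0, "jaw": 40}, {"slide": [0, 0, 0.1], "turn": 0, "jaw": 40}, {"slide": [0, 0, 0.1], "turn": 0, "jaw": 40}, {"slide": [0, 0, 0.1], "turn": 0, "jaw": 40}, {"slide": [0, 0, 0], "turn": 0, "jaw": 40}, {"slide": [0, 0, 0], "turn": 0, "jaw": 40}]'

```text
time_s: 26.0
tool_pos: [0.5066, 0.1481, 0.1386]
tcp_rot: [0.138, -3.12, 0.029]
contact_force: [0.3, -0.2, -3.8]
gripper_width: 0.678
grip_force: 30.0
```

```bash
python3 - <<'E'
from h import *
plan([.5072,.1480,.12],.087);print(get_state()['torque'])
E
```

```text
pos [0.5066 0.1481 0.1386] psi 0.0888 F [ 0.3 -0.2 -3.8] | slide [-0.031  0.005  0.619] turn 0.021
[ 0.03028124 -0.01181672  0.01000493]
```

The frame's underside is about 6 mm below the stud tips with no contact force, so both studs are in the holes. Lowering on.

Emit:
servo_tool --series '[{"slide": [-0.02, 0, 0.1], "turn": 0, "jaw": 40}, {"slide": [0, 0, 0.1], "turn": 0, "jaw": 40}, {"slide": [0, 0, 0.1], "turn": 0, "jaw": 40}, {"slide": [0, 0, 0.1], "turn": 0, "jaw": 40}, {"slide": [0, 0, 0.06], "turn": 0, "jaw": 40}, {"slide": [0, 0, 0.04], "turn": 0, "jaw": 40}, {"slide": [0, 0, 0.04], "turn": 0, "jaw": 40}, {"slide": [0, 0, 0], "turn": 0, "jaw": 40}, {"slide": [0, 0, 0], "turn": 0, "jaw": 40}, {"slide": [0, 0, 0], "turn": 0, "jaw": 40}]'

```text
time_s: 26.83
tool_pos: [0.5071, 0.1479, 0.1226]
tcp_rot: [0.138, -3.12, 0.029]
contact_force: [-0.1, -0.9, -3.1]
gripper_width: 0.675
grip_force: 30.0
```

Emit:
servo_tool --series '[{"slide": [0, 0, 0.03], "turn": 0, "jaw": 40}, {"slide": [0, 0, 0.03], "turn": 0, "jaw": 40}, {"slide": [0, 0, 0.03], "turn": 0, "jaw": 40}, {"slide": [0, 0, 0], "turn": 0, "jaw": 40}, {"slide": [0, 0, 0], "turn": 0, "jaw": 40}, {"slide": [0, 0, 0], "turn": 0, "jaw": 40}, {"slide": [0, 0, 0], "turn": 0, "jaw": 40}, {"slide": [0, 0, 0], "turn": 0, "jaw": 40}, {"slide": [0, 0, 0], "turn": 0, "jaw": 40}, {"slide": [0, 0, 0], "turn": 0, "jaw": 40}]'

```text
time_s: 27.67
tool_pos: [0.5071, 0.1479, 0.12]
tcp_rot: [0.138, -3.12, 0.029]
contact_force: [-0.0, 0.6, -1.5]
gripper_width: 0.679
grip_force: 30.0
```

Emit:
servo_tool --series '[{"slide": [0, 0, 0.02], "turn": 0, "jaw": 40}, {"slide": [0, 0, 0], "turn": 0, "jaw": 40}, {"slide": [0, 0, 0], "turn": 0, "jaw": 70}, {"slide": [0, 0, 0], "turn": 0, "jaw": 80}, {"slide": [0, 0, 0], "turn": 0, "jaw": 85}, {"slide": [0, 0, 0], "turn": 0, "jaw": 85}, {"slide": [0, 0, 0], "turn": 0, "jaw": 85}, {"slide": [0, 0, -0.2], "turn": 0, "jaw": 85}, {"slide": [0, 0, -0.3], "turn": 0, "jaw": 85}, {"slide": [0, 0, -0.5], "turn": 0, "jaw": 85}]'

```text
time_s: 28.5
tool_pos: [0.5067, 0.1483, 0.1492]
tcp_rot: [0.138, -3.118, 0.029]
contact_force: [0.5, -0.2, 0.6]
gripper_width: 0.906
grip_force: 0.0
```

Emit:
servo_tool --series '[{"slide": [0, 0, -1], "turn": 0, "jaw": 94}, {"slide": [0, 0, -1], "turn": 0, "jaw": 94}, {"slide": [0, 0, -1], "turn": 0, "jaw": 94}, {"slide": [0, 0, -1], "turn": 0, "jaw": 94}, {"slide": [0, -0.5, -1], "turn": 0, "jaw": 94}, {"slide": [0, -0.5, -0.2], "turn": 0, "jaw": 94}, {"slide": [0, 0, 0], "turn": 0, "jaw": 94}, {"slide": [0, 0, 0], "turn": 0, "jaw": 94}, {"slide": [0, 0, 0], "turn": 0, "jaw": 94}, {"slide": [0, 0, 0], "turn": 0, "jaw": 94}]'

```text
time_s: 29.33
tool_pos: [0.512, 0.1221, 0.3045]
tcp_rot: [0.139, -3.117, 0.028]
contact_force: [0.4, -0.0, -0.4]
gripper_width: 0.999
grip_force: 0.0
```

```bash
python3 - <<'E'
from h import *
st=get_state();w=snapshot('wrist');plan([.507,.15,.3],.087)
for q,zs in(('blade_frame',(.114,.118,.122)),('catch_pan',(.065,))):
  r=cut_out(q,'wrist')
  if not r: print('none',q);continue
  r=r[0];k=np.argwhere(r['pixels'])[:,::-1]
  for z in zs:
    Q=np.array([wat(w,st,p,z)[:2] for p in k]).astype(np.float32);m=cv2.minAreaRect(Q*1000)
    print(q,round(r['confidence'],2),z,np.round(m[0],1),np.round(m[1],1),round(m[2],1))
    if q=='catch_pan':
        a=.087;d=Q-[.5065,.1481];print('pan outer edge stand y',np.percentile(d@[-np.sin(a),np.cos(a)],.5),'x range',np.percentile(d[:, :]@[np.cos(a),np.sin(a)],[1,99]))
# frame corner heights: long-edge apparent lengths at near/far and stud visibility
cv2.imwrite('pics/w9.png',w['pixels'])
E
```

```text
pos [0.5121 0.1221 0.3045] psi 0.0894 F [0.2 0.6 0. ] | slide [0.083 0.944 0.134] turn 0.028
blade_frame 0.95 0.114 [508.  146.3] [160.9  64. ] 5.0
blade_frame 0.95 0.118 [507.1 145.9] [159.1  63.3] 5.0
blade_frame 0.95 0.122 [506.3 145.6] [157.3  62.6] 5.0
catch_pan 0.92 0.065 [511.5  96.5] [106.4 157. ] 5.6
pan outer edge stand y -0.12910953603310957 x range [-0.0504899   0.05258119]
```

```bash
python3 -c "
from workcell import hand_in;print(hand_in())"
```

```text
the job is handed in; nothing more can be done
None
```

The catch pan is home against the back plate, the blade frame lies flush over both studs, and I handed the job in at about 29 s of robot time; I saw no judging result.

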